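Pin back the belt grinder's tension arm

TASK

Get the belt grinder ready for a new belt: first take the sanding block off the machine's plate and leave it lying on open bench. Then swing the sprung tension arm round towards the drive wheel, hold it there and drop the locking pin all the way into the last hole, the one nearest the drive wheel, so that the arm leans on the pin and stays back. Leave the other tools where they are.

Things in the scene. Friction and masses are not known exactly. Their poses are not given: they have to be found in the camera images.
- machine: Belt grinder lying flat, belt off, fixed. Grey plate 28 mm thick on the bench, x -110 to 110, y -240 to 110 mm in this frame (origin on the bench, x roughly away from the robot). On it: at (15, -175) the black rubber drive wheel on its motor, 104 mm across, top 84 mm above the bench; at (70, 0) the tension arm's pivot post, top 80 mm above the bench. Three holes for the pin.
- tension_arm (a joint): Angle (rad) of the sprung arm about its upright pivot. 0: rest at its stop, pointing along machine (-0.819, 0.574); it grows anticlockwise from above, towards the drive wheel, to a stop at 1.45. A spring always returns it: 0.19 N m at 0, 0.61 N m at 1.3 (5 N at 115 mm from the pivot). Leaning on a pin in the last hole it reads about 1.30, in the middle hole 0.95.
- bar_end (a point): Point on top of the tension arm, on its centre line, 115 mm from the pivot (moves with it). The arm is a steel bar 18 mm wide reaching 130 mm from the pivot, underside 4 mm and top 22 mm above the plate. On it, centred 55 mm from the pivot, an idler wheel 60 mm across, top 42 mm above the plate.
- pivot (a point): The pivot axis of the tension arm, at the height of the plate's top.
- hole_last (a point): Centre of the mouth, on the plate's top, of the last hole: the one nearest the drive wheel, at machine (-27.5, -60.9) mm. The three like holes (13.8 mm wide, 22 mm deep, blind, 2 mm chamfer) lie on an arc of 115 mm radius about the pivot, 20 degrees (40 mm) apart. The point's axes are the machine's.
- hole_mid (a point): Centre of the mouth of the middle hole (not to be used).
- pin: Locking pin, steel, 107 mm long, 90 to 180 g: shank 12 mm thick, 62 mm long, its last 5 mm tapered; above it a plain cylindrical head 24 mm wide, 45 mm tall. Origin at the tip, z to the head. It stands upright in one of three like wooden stands (66 mm square, 40 mm tall, hole 30 mm deep), tip 10 mm above the bench. Seated in the plate, the head's underside is 40 mm above the plate.
- pin_head (a point): Middle of the pin's head, 84.5 mm from the tip.
- sanding_block: Loose sanding block of wood and cork, 90 x 45 x 28 mm (its x, y, z), about 120 g, starting flat on the machine's plate in the way of the tension arm. Origin: centre of its underside.
- block_center (a point): Centre of the sanding block.
- punch: Bystander: doming punch upright in another stand, a 12 mm rod with a 32 mm ball on top, 104 mm long. Origin at its lower end.
- mandrel: Bystander: ring mandrel upright in the third stand, a slim steel cone 150 mm long, widest 22 mm, no head. Origin at its lower end.
- file_jar: Bystander: glass jar 54 mm across and 70 mm tall with needle files sticking out to 138 mm, standing on the far left corner of the machine's plate. Origin: centre of its underside.
- bur_stand: Bystander: round black bur stand, 48 mm across, 55 mm tall with its burs, standing on the plate beyond the swing of the arm. Origin: centre of its underside.
- pliers: Bystander: pliers lying on the bench, 145 mm long, 70 mm wide, 15 mm tall. Origin: on the bench near the joint.
- paste_tin: Bystander: tin 56 mm across, 50 mm tall, standing near the stands. Origin: centre of its underside.
- hammer: Bystander: hammer, 200 mm long, lying at the right of the bench. Origin: under its middle.
- weight: Bystander: brass weight with a knob, 70 mm across, 45 mm tall, on the right of the bench. Origin: centre of its underside.
There are look-alikes about, which are no part of the job. What is shaped like the pin but turquoise or yellow is not meant.

How it is judged:
By the outcome, as a careful person would: the job done as asked, in the order asked, and still so for the second after the job is handed in, with the robot touching nothing.
It also fails if it takes over 72 s, if anything falls off the work surface, if the arm or the gripper's body presses on something with over 40 N, if the wrist force passes 120 N, or if a joint passes its speed limit or range.

ROBOT

A 7-joint arm with a two-finger parallel gripper is mounted at the origin on the work surface. World frame = base frame: x ahead of the robot, y to its left, z up, the work surface at z = 0. Lengths are in m, angles in rad, forces in N, time in s.
With the tool pointing down it reaches from about 0.4 to 0.9 m from the base axis. Payload 5.5 kg.
Tool frame: the origin (TCP) lies on the mounting face of the last link; the fingertips stand 173 mm ahead of it and the grasp point (between the pads) lies 155 mm ahead of it; z points along the fingers, y is the direction in which the jaws open and shut (so a half turn about z gives the same grasp; the last joint's range is limited). The gripper opens to 85 mm and grips with 20 to 120 N. Pads are 22 mm wide; open, the fingers measure 114 mm over their backs; the gripper's body (76 mm by 85 mm) begins 54 mm behind the grasp point. The pads swing forward as they close: fully open they stand 13 mm farther back than shut.
Start: joints at [1.435, 0.501, -0.427, 1.55, 0.221, 1.138, -0.21], TCP at [0.252, -0.599, 0.405] pointing down, gripper open.
Joint ranges: [-2.88, 2.88], [-0.31, 2.03], [-1.54, 1.56], [0.2, 2.42], [-1.41, 4.55], [0.19, 2.02], [-2.57, 2.57]. Speed limits (rad/s): [2.57, 2.57, 3.14, 3.14, 3.14, 3.14, 3.14].

INTERFACE

Orientations are given as a rotation vector (axis times angle).
In Python, from plant import r, imaging, ticket gives the robot as it stands. The module is installed in compiled form; this text tells all that it offers.
- The arm moves only by the shell command python3 -m handwheel 'ROWS' [OPENING] [FORCE]. ROWS is a JSON object of lists of equal length, an entry for each row: "xyz": the shift along the world's x, y, z in units of 30 mm (1.0 is 30 mm), a list of three; "yaw": the turn about the world's z in rad. In form: {"xyz": [[x, y, z], ...], "yaw": [yaw, ...]}. A call has 1 to 5 rows; each row shifts and turns the commanded pose from where the row before left it; what a row does not reach is not made up. A row lasts 1/8 s, in which the tool goes at most 62.5 mm and 10.7 degrees, less where a joint would pass 70% of its speed; a pose out of reach is approached as far as the arm can. A call is refused whole if a number of a shift passes 1 or a number of a turn 0.188, either way. A call with a gripper value outside its range is refused whole. OPENING is the opening, from 0 (shut) to 1 (fully open), set as the call begins (- or left out, the last holds). The fingers move at their own pace and stop on an object; FORCE is the grip in N (left out, the last holds). Time passes only in rows, so rows that do not move let the fingers close. It gives the time, the measured TCP pose, the force and the opening at its end, in the units of the state.
- r.sense(): the state, without advancing time (a new reading comes with each control period).
- imaging.read_camera(name): name is "scene" or "top"; returns a dict with "img" (420x560x3 uint8, blue, green, red), "camera_matrix" (3x3 intrinsics, pixels), "camera_from_world" (4x4, takes a point from world to camera coordinates). Camera axes: x right, y down, z forward; pixel columns grow to the right and rows downward; lengths in m; the calibration is good to about 2 mm. A picture is of the moment at which its call begins. There is no depth.
- ticket.hand_in(): hands the job in, once; it reports no verdict.
The state is a dict: "time_s": time; "joint_positions": joint angles; "qd": joint speeds; "joint_efforts": joint torques, N m; "tcp_pos": TCP position; "ee_rot": TCP orientation; "contact_force": force on the tool from outside, world axes, zero at the start; "torque": the same for the moment, N m; "grip_width": finger opening in m.
Only numpy, scipy, OpenCV 4.12 (cv2) and the standard library are available. Lean on these libraries where they do the work, as an engineer would, in place of code of your own. Each camera call takes 0.05 s, during which the arm holds its last target. There are 200 camera calls.

## Working session

There is one attempt and no reset: what is moved stays moved. The work goes in short steps, Python scripts to look and compute and a shell command to move; the robot and the scene stay as the last step left them, time stands still between calls to the robot, and variables do not carry over. Pictures are saved under pics/ and viewed, about 8 in all and at most 12, crops included, and the job is handed in when it is done.

```bash
mkdir -p pics
cat > h.py <<'E'
import numpy as np, cv2
from plant import r, imaging, ticket
def cam(n):
    d=imaging.read_camera(n); return d["img"],np.array(d["camera_matrix"]),np.array(d["camera_from_world"])
def px2w(K,T,u,v,z):
    d=T[:3,:3].T@np.linalg.inv(K)@np.array([u,v,1.]); c=-T[:3,:3].T@T[:3,3]
    return c+d*(z-c[2])/d[2]
def w2px(K,T,p):
    q=K@(T[:3,:3]@np.asarray(p,float)+T[:3,3]); return q[:2]/q[2]
E
python3 - <<'E'
from h import *
for n in("scene","top"):
    im,K,T=cam(n); cv2.imwrite(f"pics/{n}0.png",cv2.resize(im,(784,588),interpolation=cv2.INTER_CUBIC)); np.savez(n+".npz",im=im,K=K,T=T)
    print(n,K.round(1).tolist(),T.round(3).tolist())
s=r.sense();print({k:np.round(v,3).tolist() for k,v in s.items()})
E
```

```text
scene [[500.2, 0.0, 272.5], [0.0, 500.2, 214.0], [0.0, 0.0, 1.0]] [[-0.607, 0.795, -0.004, 0.383], [0.432, 0.325, -0.841, -0.108], [-0.667, -0.512, -0.54, 1.71], [0.0, 0.0, 0.0, 1.0]]
top [[383.5, 0.0, 279.9], [0.0, 383.5, 209.2], [0.0, 0.0, 1.0]] [[-0.128, -0.992, -0.004, -0.014], [-0.97, 0.126, -0.206, 0.566], [0.205, -0.023, -0.979, 1.155], [0.0, 0.0, 0.0, 1.0]]
{'time_s': 0.1, 'joint_positions': [1.435, 0.502, -0.427, 1.551, 0.221, 1.138, -0.21], 'qd': [0.001, -0.002, 0.001, -0.003, 0.0, 0.001, 0.002], 'joint_efforts': [-0.011, -57.081, -5.839, -28.175, 0.011, 0.005, 0.0], 'tcp_pos': [0.252, -0.599, 0.404], 'ee_rot': [-3.078, -0.622, 0.0], 'contact_force': [-0.357, -0.227, 0.205], 'torque': [0.002, -0.012, -0.031], 'grip_width': 0.085}
```

View pics/top0.png

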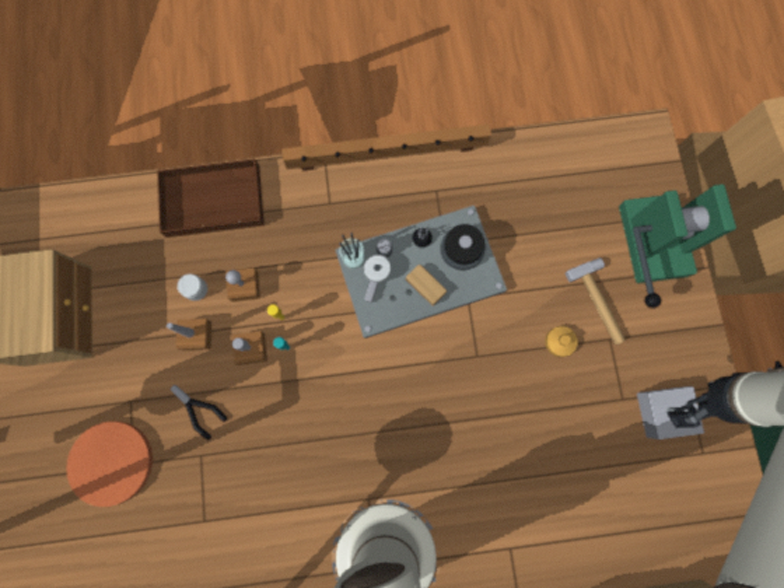

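View pics/scene0.png

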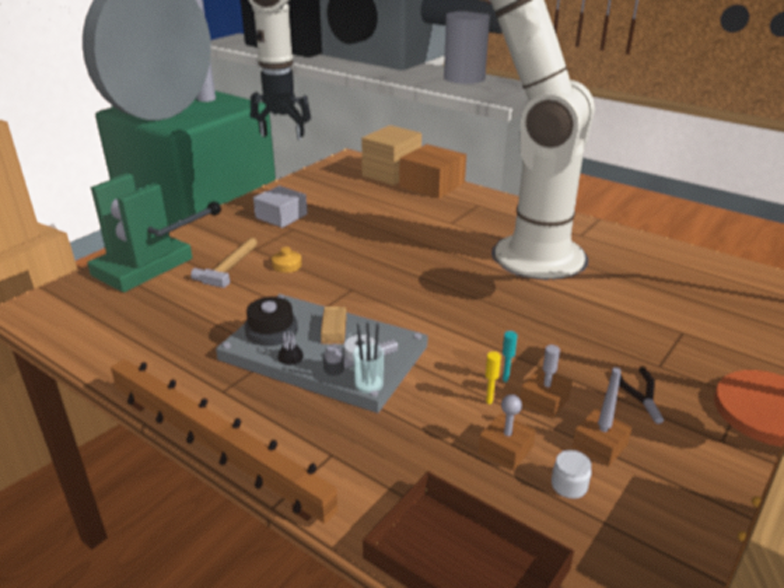

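Run:
```python
import numpy as np,cv2
d=np.load("top.npz");im=d["im"]
a=cv2.resize(im[140:245,235:368],None,fx=6,fy=6,interpolation=cv2.INTER_CUBIC)[:600,:800]
cv2.imwrite("pics/plate.png",a)
d=np.load("scene.npz");im=d["im"]
a=cv2.resize(im[200:350,150:350],None,fx=4,fy=4,interpolation=cv2.INTER_CUBIC)
cv2.imwrite("pics/plate_s.png",a)
```

```text
(no output)
```

View pics/plate.png

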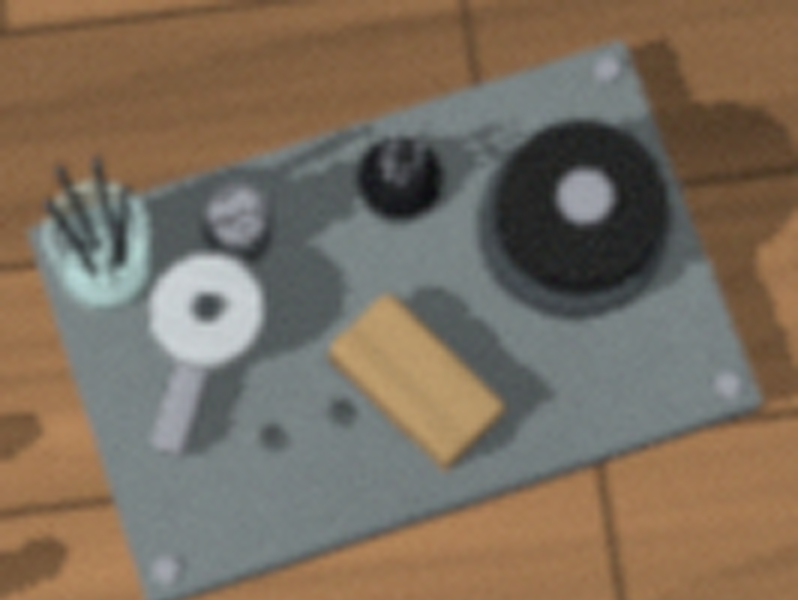

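```bash
cat > m.py <<'E'
import numpy as np,cv2
from h import px2w,w2px
from scipy.optimize import least_squares
t=np.load("top.npz");K,T=t["K"],t["T"]
c=lambda x,y:(235+(x+.5)/6-.5,140+(y+.5)/6-.5)
obs=[((110,-240,28),c(625,42)),((-110,-240,28),c(762,405)),((-110,110,28),c(150,600)),((15,-175,84),c(584,205)),
 ((70-115*np.cos(np.radians(-8)),-0+0,28),None)]
obs=obs[:4]
# first and middle holes on arc: angles 172,192
for a,p in((172,(274,438)),(192,(342,412))):
    obs.append(((70+115*np.cos(np.radians(a)),115*np.sin(np.radians(a)),28),c(*p)))
def M(q,p):
    a=q[2];return np.array([q[0]+(np.cos(a)*p[0]-np.sin(a)*p[1])/1e3,q[1]+(np.sin(a)*p[0]+np.cos(a)*p[1])/1e3,p[2]/1e3])
f=lambda q:np.concatenate([w2px(K,T,M(q,p))-np.array(o) for p,o in obs])
s=least_squares(f,[.55,0,.2],loss='soft_l1');q=s.x
E
python3 - <<'E'
from m import *
np.set_printoptions(suppress=True,precision=4)
print(q,f(q).round(2))
for n,p in dict(last=(-27.5,-60.9,28),pivot=(70,0,28),pinstart=(-4,88,28),drive=(15,-175,84)).items(): print(n,M(q,p))
b=[px2w(K,T,*c(*p),.056) for p in((388,294),(330,350),(448,467),(503,407))]
print("block",np.mean(b,0),[ (b[(i+1)%4]-b[i])[:2] for i in range(4)])
g=lambda x,y:((x+.5)/1.4-.5,(y+.5)/1.4-.5)
for n,p,z in(("pin",(239,344),.117),("turq",(280,343),.1),("yellow",(274,310),.1),("punch",(233,277),.11),("mandrel",(180,328),.14)):print(n,px2w(K,T,*g(*p),z))
t2=np.load("scene.npz");K2,T2=t2["K"],t2["T"]
for u in((551,352,.117),(511,337,.1),(494,357,.1)):print(px2w(K2,T2,*g(*u[:2]),u[2]))
print(w2px(K2,T2,M(q,(110,110,28))),w2px(K2,T2,M(q,(-110,110,28))))
for i in range(2):
  k=(K,T,t["im"]) if i==0 else (K2,T2,t2["im"])
  x0,y0=((130,175),(330,225))[i]
  a=cv2.resize(k[2][y0:y0+95,x0:x0+110],None,fx=5,fy=5,interpolation=cv2.INTER_CUBIC)
  A=a if i==0 else np.hstack([A,a])
cv2.imwrite("pics/pins.png",cv2.resize(A,(800,int(475*800/1100))))
E
```

```text
[ 0.6014 -0.0946  0.1852] [-0.05 -0.03  0.03  0.3  -0.8   0.89  0.17 -0.66  0.14 -0.31  0.36 -0.1 ]
last [ 0.5856 -0.1595  0.028 ]
pivot [ 0.6702 -0.0817  0.028 ]
pinstart [ 0.5812 -0.0088  0.028 ]
drive [ 0.6483 -0.2638  0.084 ]
block [ 0.5706 -0.165   0.056 ] [array([-0.0265,  0.0349]), array([-0.0708, -0.0532]), array([ 0.0282, -0.0335]), array([0.0691, 0.0518])]
pin [0.4796 0.2499 0.117 ]
turq [0.473  0.1672 0.1   ]
yellow [0.5462 0.174  0.1   ]
punch [0.6286 0.2546 0.11  ]
mandrel [0.5252 0.3633 0.14  ]
[0.4903 0.2554 0.117 ]
[0.4705 0.1701 0.1   ]
[0.5404 0.1752 0.1   ]
[268.7641 286.8296] [305.0446 239.6035]
```

View pics/pins.png

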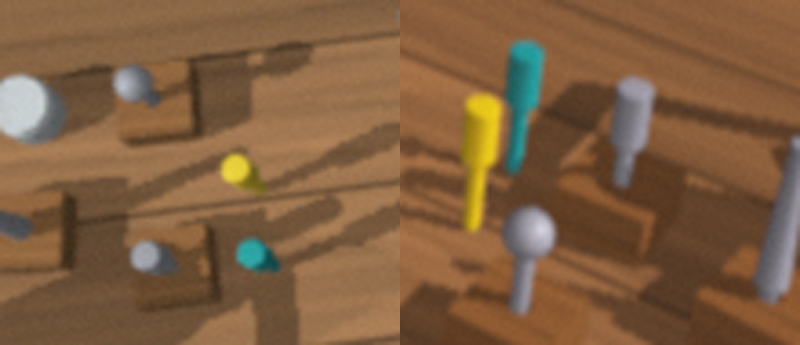

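The top view shows the plate, with the holes at crop (274,437) and (342,411), the drive wheel at (584,206) and the block covering the last hole. In the stands crop, the pin's grey cylinder head is at (147,256) on the left and (635,88) on the right, in its own stand with turquoise and yellow decoys beside it. I'm moving to the block first.

```bash
python3 -m handwheel '{"xyz":[[0.7,0.96,0],[0.7,0.96,0],[0.7,0.96,0],[0.7,0.96,0],[0.7,0.96,0]],"yaw":[0.048,0.048,0.048,0.048,0.048]}' 0.85 40
python3 -m handwheel '{"xyz":[[0.7,0.96,-0.3],[0.7,0.96,-0.3],[0.7,0.96,-0.3],[0.7,0.96,-0.3],[0.7,0.96,-0.3]],"yaw":[0,0,0,0,0]}'
python3 -m handwheel '{"xyz":[[0.7,0.96,-0.6],[0.7,0.96,-0.6],[0.7,0.96,-0.6],[0.7,0.96,-0.6],[0.7,0.96,-0.6]],"yaw":[0,0,0,0,0]}'
cat > st.py <<'E'
from h import *
import sys
from scipy.spatial.transform import Rotation as R
s=r.sense();m=R.from_rotvec(s["ee_rot"]).as_matrix();p=s["tcp_pos"]
print(round(s["time_s"],2),"tcp",np.round(p,4),"jaw deg",round(np.degrees(np.arctan2(m[1,1],m[0,1]))%180,1),"zax",m[:,2].round(3),"F",np.round(s["contact_force"],1),"w",round(s["grip_width"],4))
if len(sys.argv)>3: print("to go (u)",((np.array(list(map(float,sys.argv[1:4])))-p)/.03).round(2))
E
python3 st.py 0.5706 -0.165 0.205
python3 - <<'E'
from m import *
t2=np.load("scene.npz");K2,T2=t2["K"],t2["T"]
g=lambda x,y:((x+.5)/1.4-.5,(y+.5)/1.4-.5)
b=[px2w(K,T,*c(*p),.056) for p in((388,294),(330,350),(448,467),(503,407))]
F=lambda x:np.concatenate([w2px(K,T,[*x,.117])-g(239,344),w2px(K2,T2,[*x,.117])-g(552.5,350.5)])
s=least_squares(F,[.48,.25]);print(s.x,s.fun)
E
```

```text
time_s: 0.72
tcp_pos: [0.3587, -0.4531, 0.4047]
ee_rot: [2.981, 0.991, 0.0]
contact_force: [0.3, 0.8, -0.5]
grip_width: 0.0726
time_s: 1.35
tcp_pos: [0.4635, -0.3089, 0.3596]
ee_rot: [2.982, 0.989, 0.0]
contact_force: [-0.6, -0.5, 0.6]
grip_width: 0.0723
time_s: 1.98
tcp_pos: [0.5682, -0.1649, 0.2692]
ee_rot: [2.982, 0.989, 0.001]
contact_force: [0.2, -0.5, 0.2]
grip_width: 0.0728
1.98 tcp [ 0.5682 -0.1649  0.2692] jaw deg 126.7 zax [ 0. -0. -1.] F [ 0.2 -0.5  0.2] w 0.0728
to go (u) [ 0.08 -0.   -2.14]
[0.48115281 0.25277485] [-0.99997489 -0.41182729 -0.37762463 -1.1567294 ]
```

```bash
python3 -m handwheel '{"xyz":[[0.08,0,-0.5],[0,0,-0.5],[0,0,-0.5],[0,0,-0.4],[0,0,-0.2]],"yaw":[0,0,0,0,0]}'
python3 -m handwheel '{"xyz":[[0,0,0],[0,0,0],[0,0,0],[0,0,0],[0,0,0]],"yaw":[0,0,0,0,0]}' 0 40
python3 st.py 0.5706 -0.165 0.205
```

```text
time_s: 2.6
tcp_pos: [0.5693, -0.1676, 0.2058]
ee_rot: [-2.983, -0.985, 0.001]
contact_force: [0.1, 0.1, -0.1]
grip_width: 0.0723
time_s: 3.22
tcp_pos: [0.5701, -0.167, 0.2072]
ee_rot: [2.982, 0.986, 0.001]
contact_force: [-0.7, 0.2, 3.6]
grip_width: 0.0441
3.23 tcp [ 0.5701 -0.167   0.2072] jaw deg 126.6 zax [ 0.001 -0.    -1.   ] F [-0.7  0.2  3.6] w 0.0441
to go (u) [ 0.02  0.07 -0.07]
```

```bash
python3 -m handwheel '{"xyz":[[0,0,0.4],[0,0,0.8],[-0.5,-0.1,0.8],[-0.8,-0.3,0],[-0.9,-0.3,0]],"yaw":[0,0,0,0,0]}'
python3 -m handwheel '{"xyz":[[-0.9,-0.3,0],[-0.9,-0.3,0],[-0.7,-0.3,0],[-0.3,-0.1,-0.5],[0,0,-0.7]],"yaw":[0,0,0,0,0]}'
python3 -m handwheel '{"xyz":[[0,0,-0.7],[0,0,-0.5],[0,0,-0.3],[0,0,-0.15],[0,0,0]],"yaw":[0,0,0,0,0]}'
python3 st.py 0.42 -0.217 0.1785
```

```text
time_s: 3.85
tcp_pos: [0.5034, -0.188, 0.2676]
ee_rot: [2.982, 0.987, 0.001]
contact_force: [0.2, -0.2, -2.1]
grip_width: 0.0439
time_s: 4.47
tcp_pos: [0.4196, -0.2185, 0.2303]
ee_rot: [2.982, 0.984, 0.001]
contact_force: [0.3, -0.5, -0.8]
grip_width: 0.0441
time_s: 5.1
tcp_pos: [0.42, -0.2179, 0.1812]
ee_rot: [2.983, 0.987, 0.0]
contact_force: [-0.1, 0.3, -1.3]
grip_width: 0.0441
5.1 tcp [ 0.42   -0.2179  0.1812] jaw deg 126.6 zax [ 0.  0. -1.] F [-0.1  0.3 -1.3] w 0.0441
to go (u) [-0.    0.03 -0.09]
```

```bash
python3 -m handwheel '{"xyz":[[0,0,-0.08],[0,0,0],[0,0,0],[0,0,0.4],[0,0,0.8]],"yaw":[0,0,0,0,0]}' 0.8 40
python3 -m handwheel '{"xyz":[[0,0,0.9],[0,0.6,0.9],[0.1,0.9,0.9],[0.1,0.95,0.9],[0.15,0.95,0.9]],"yaw":[0,0,0,0,0]}'
python3 -m handwheel '{"xyz":[[0.15,0.95,0.3],[0.15,0.95,0],[0.15,0.95,0],[0.15,0.95,0],[0.15,0.95,0]],"yaw":[0,0,0,0,0]}'
python3 -m handwheel '{"xyz":[[0.15,0.95,0],[0.15,0.95,0],[0.15,0.95,0],[0.15,0.95,0],[0.15,0.95,0]],"yaw":[0,0,0,0,0]}' 0.6
python3 st.py 0.4812 0.2528 0.3; python3 -c "
from h import *
print(np.round(r.sense()['joint_positions'],2))
for n in('top','scene'):
    im,K,T=cam(n); np.savez(n+'1.npz',im=im,K=K,T=T)
    a=im[125:275,100:400] if n=='top' else im[150:300,130:430]
    cv2.imwrite('pics/%s1.png'%n,cv2.resize(a,(800,400),interpolation=cv2.INTER_CUBIC))
"
```

```text
time_s: 5.72
tcp_pos: [0.4195, -0.2177, 0.2152]
ee_rot: [-2.981, -0.986, 0.002]
contact_force: [-0.0, 0.1, -0.3]
grip_width: 0.0684
time_s: 6.35
tcp_pos: [0.4301, -0.1149, 0.3515]
ee_rot: [2.982, 0.986, 0.001]
contact_force: [0.6, -0.6, -0.2]
grip_width: 0.0681
time_s: 6.98
tcp_pos: [0.4527, 0.0276, 0.3596]
ee_rot: [2.982, 0.987, 0.001]
contact_force: [0.8, 0.4, 0.4]
grip_width: 0.0686
time_s: 7.6
tcp_pos: [0.4752, 0.1699, 0.3597]
ee_rot: [2.982, 0.986, 0.001]
contact_force: [-0.4, -0.6, -0.1]
grip_width: 0.0512
7.6 tcp [0.4752 0.1699 0.3597] jaw deg 126.6 zax [ 0.001 -0.    -1.   ] F [-0.4 -0.6 -0.1] w 0.0512
to go (u) [ 0.2   2.76 -1.99]
[ 0.28  0.37 -0.81  1.95  0.33  0.96 -1.62]
```

View pics/top1.png

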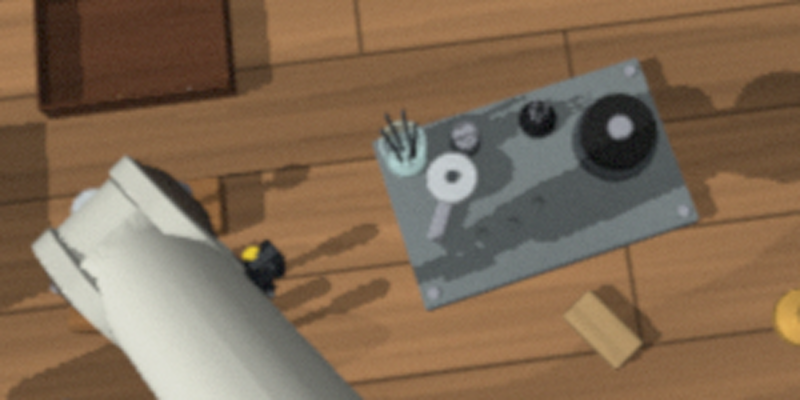

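The block lies flat on open bench at crop (602,328), and the last hole is now uncovered at about (538,202). Next I'm grasping the pin.

```bash
python3 -m handwheel '{"xyz":[[0.05,0.9,0],[0.05,0.9,0],[0.05,0.7,0],[0.05,0.26,-0.3],[0,0,-0.6]],"yaw":[0,0,0,0,0]}' 0.65 40
python3 -m handwheel '{"xyz":[[0,0,-0.7],[0,0,-0.8],[0,0,-0.6],[0,0,-0.4],[0,0,-0.16]],"yaw":[0,0,0,0,0]}'
python3 st.py 0.4812 0.2528 0.253
python3 - <<'E'
from m import *
d=np.load("top1.npz");im=cv2.cvtColor(d["im"],cv2.COLOR_BGR2GRAY).astype(float)
for a in(172,192,212):
    p=M(q,(70+115*np.cos(np.radians(a)),115*np.sin(np.radians(a)),28));u,v=w2px(K,T,p);iu,iv=int(round(u)),int(round(v))
    w=im[iv-5:iv+6,iu-5:iu+6];B=np.median(w);D=np.clip(B-w-6,0,None);Y,X=np.mgrid[-5:6,-5:6];D[np.hypot(X,Y)>4.5]=0
    print(a,(u,v),(iu+(D*X).sum()/D.sum(),iv+(D*Y).sum()/D.sum()));
    if a==212: print(w.astype(int))
a=cv2.resize(np.load("scene1.npz")["im"][150:300,130:430],None,fx=2.5,fy=2.5)
E
```

```text
time_s: 8.32
tcp_pos: [0.4816, 0.2515, 0.3315]
ee_rot: [2.982, 0.986, 0.002]
contact_force: [-0.4, 0.2, -0.3]
grip_width: 0.0555
time_s: 8.95
tcp_pos: [0.4812, 0.2516, 0.2511]
ee_rot: [2.983, 0.986, -0.002]
contact_force: [-0.0, 0.3, 0.3]
grip_width: 0.0554
8.95 tcp [0.4812 0.2516 0.2511] jaw deg 126.6 zax [-0.001 -0.    -1.   ] F [-0.   0.3  0.3] w 0.0554
to go (u) [0.   0.04 0.06]
172 (np.float64(280.39205007173143), np.float64(212.26974899454837)) (np.float64(280.42857142857144), np.float64(210.9795918367347))
192 (np.float64(291.94185797426036), np.float64(208.15075963030048)) (np.float64(292.3170731707317), np.float64(207.0487804878049))
212 (np.float64(301.27281679003295), np.float64(200.45797991755595)) (np.float64(301.9142857142857), np.float64(199.5142857142857))
[[123 117 111 100  90  86  88  86  86  87  85]
 [118 101  91  85  88  88  88  86  85  87  86]
 [101  87  88  87  83  84  84  87  85  86  83]
 [ 85  89  85  85  82  79  76  82  86  88  82]
 [ 89  84  89  79  75  69  66  74  84  86  85]
 [ 87  83  85  79  75  74  70  69  76  82  86]
 [ 88  86  86  80  81  83  79  75  81  84  85]
 [ 83  86  86  85  85  84  80  80  83  86  84]
 [ 85  86  86  84  87  85  80  82  85  87  85]
 [ 88  85  86  83  89  81  82  84  86  87  85]
 [ 86  86  87  88  85  83  85  84  82  85  88]]
```

```bash
python3 -m handwheel '{"xyz":[[0,0,0],[0,0,0],[0,0,0],[0,0,0],[0,0,0]],"yaw":[0,0,0,0,0]}' 0 90
python3 st.py
python3 - <<'E'
from m import *
np.set_printoptions(precision=2,suppress=True)
im=cv2.cvtColor(np.load("top.npz")["im"],cv2.COLOR_BGR2GRAY).astype(float)
for a in(172,192):
    p=M(q,(70+115*np.cos(np.radians(a)),115*np.sin(np.radians(a)),28));u,v=w2px(K,T,p);iu,iv=int(round(u)),int(round(v))
    w=im[iv-6:iv+6,iu-6:iu+7];print(u,v,iu,iv);print(w.astype(int))
C=-T[:3,:3].T@T[:3,3];print(C)
E
```

```text
time_s: 9.57
tcp_pos: [0.4816, 0.2522, 0.2528]
ee_rot: [-2.982, -0.987, -0.002]
contact_force: [-0.8, -0.4, 6.8]
grip_width: 0.0222
9.57 tcp [0.4816 0.2522 0.2528] jaw deg 126.6 zax [ 0.001  0.001 -1.   ] F [-0.8 -0.4  6.8] w 0.0222
280.39205007173143 212.26974899454837 280 212
[[100 116 123 127 128 123 127 124 125 126 126 127 125]
 [111 123 125 125 126 125 127 128 128 127 129 128 126]
 [117 124 128 125 125 125 125 128 126 125 127 127 129]
 [121 126 127 126 125 125 123 126 128 129 129 126 124]
 [116 126 126 126 121 115 109 116 126 129 131 130 128]
 [125 125 127 126 111  90  84  94 117 127 127 126 128]
 [127 131 131 130 103  83  79  88 101 122 128 128 128]
 [126 130 132 125 108  90  86  92 101 116 127 126 127]
 [125 129 127 126 117 103  98  98 109 120 128 128 127]
 [129 129 128 128 127 122 116 118 123 129 127 126 126]
 [128 127 128 129 129 125 127 126 128 125 128 127 129]
 [130 129 128 131 130 129 128 129 127 126 125 126 123]]
291.94185797426036 208.15075963030048 292 208
[[124 130 127 126 124 118 118 130 147 155 158 160 154]
 [127 128 127 130 129 126 121 122 128 145 155 158 158]
 [125 129 130 129 128 125 126 120 123 130 147 155 160]
 [125 124 127 126 123 122 124 127 121 121 128 145 159]
 [125 125 127 122 110 108 103 115 125 126 121 127 146]
 [126 126 125 120  97  80  81  96 119 124 120 123 128]
 [129 126 122 112  93  83  81  83 106 126 124 121 120]
 [124 123 123 114 100  87  90  94 109 123 125 123 120]
 [128 126 127 125 111 103  96 103 120 123 124 127 124]
 [128 128 127 128 122 121 115 117 124 124 125 123 125]
 [128 127 125 128 126 122 125 125 124 126 124 125 122]
 [127 127 126 126 126 126 124 125 123 125 127 126 127]]
[ 0.31 -0.06  1.25]
```

```bash
python3 -m handwheel '{"xyz":[[0,0,0.5],[0,0,0.9],[0,0,0.95],[0,0,1],[0,0,1]],"yaw":[0,0,0,0,0]}'
python3 -m handwheel '{"xyz":[[0.33,-0.87,0],[0.33,-0.87,0],[0.33,-0.87,0],[0.33,-0.87,0],[0.33,-0.87,0]],"yaw":[-0.12,-0.12,-0.12,-0.12,-0.12]}'
python3 -m handwheel '{"xyz":[[0.33,-0.87,0],[0.33,-0.87,0],[0.33,-0.87,0],[0.33,-0.87,0],[0.33,-0.87,0]],"yaw":[-0.12,-0.12,-0.12,-0.12,-0.12]}'
python3 -m handwheel '{"xyz":[[0,0,-0.5],[0,0,-0.5],[0,0,-0.5],[0,0,0],[0,0,0]],"yaw":[0,0,0,0,0]}'
python3 st.py 0.5812 -0.0088 0.279; python3 -c "
from h import *
A=[]
for n in('top','scene'):
    im,K,T=cam(n); np.savez(n+'2.npz',im=im,K=K,T=T)
    s=r.sense()['tcp_pos']
    for z in(.243,.181,.136): print(n,w2px(K,T,[s[0],s[1],s[2]-z]).round(1))
    u,v=w2px(K,T,[s[0],s[1],s[2]-.2]).astype(int)
    print(u,v);A.append(cv2.resize(im[v-45:v+45,u-60:u+60],None,fx=3.33,fy=3.33,interpolation=cv2.INTER_CUBIC))
cv2.imwrite('pics/p2.png',np.hstack(A))
"
```

```text
time_s: 10.2
tcp_pos: [0.481, 0.2515, 0.3839]
ee_rot: [2.982, 0.987, -0.001]
contact_force: [1.1, 0.5, -1.5]
grip_width: 0.0221
time_s: 10.82
tcp_pos: [0.5307, 0.1203, 0.383]
ee_rot: [3.141, 0.055, -0.0]
contact_force: [0.2, 0.6, -1.7]
grip_width: 0.0222
time_s: 11.45
tcp_pos: [0.5802, -0.0101, 0.383]
ee_rot: [-3.017, 0.876, 0.001]
contact_force: [0.7, -0.3, -1.1]
grip_width: 0.0221
time_s: 12.08
tcp_pos: [0.5804, -0.0086, 0.3376]
ee_rot: [-3.019, 0.868, -0.0]
contact_force: [0.2, 0.1, -1.0]
grip_width: 0.0222
12.07 tcp [ 0.5804 -0.0086  0.3376] jaw deg 57.9 zax [ 0.  0. -1.] F [ 0.2  0.1 -1. ] w 0.0222
to go (u) [ 0.03 -0.01 -1.95]
top [254.1 203.2]
top [252.7 198.5]
top [251.5 194.7]
253 199
scene [281.4 237.6]
scene [281.5 217.2]
scene [281.6 201.7]
281 223
```

View pics/p2.png

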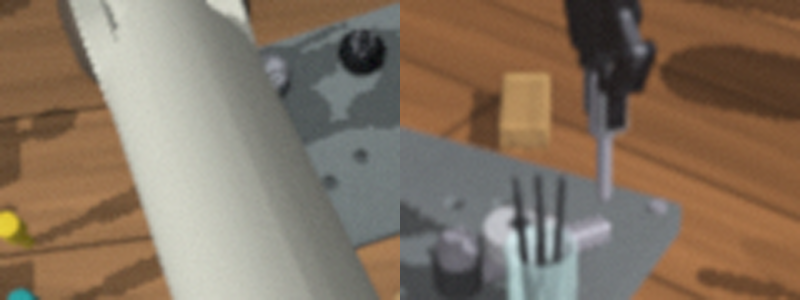

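```bash
python3 -m handwheel '{"xyz":[[0.03,-0.01,-0.5],[0,0,-0.6],[0,0,-0.5],[0,0,-0.25],[0,0,-0.1]],"yaw":[0,0,0,0,0]}'
python3 st.py 0.5812 -0.0088 0.279
python3 - <<'E'
from m import *
P=M(q,(70,0,28))[:2];a=np.radians(np.linspace(130,212,11)+10.61)
w=P+.115*np.c_[np.cos(a),np.sin(a)];print(w[0],w[-1],(np.diff(w,axis=0)/.03).round(2).tolist())
E
```

```text
time_s: 12.8
tcp_pos: [0.5811, -0.0094, 0.2781]
ee_rot: [3.019, -0.87, -0.002]
contact_force: [0.5, 0.6, -0.8]
grip_width: 0.022
12.8 tcp [ 0.5811 -0.0094  0.2781] jaw deg 57.9 zax [-0.001  0.    -1.   ] F [ 0.5  0.6 -0.8] w 0.022
to go (u) [0.   0.02 0.03]
[ 0.58130165 -0.00869415] [ 0.58554117 -0.15952816] [[-0.32, -0.45], [-0.25, -0.49], [-0.18, -0.52], [-0.1, -0.54], [-0.02, -0.55], [0.05, -0.55], [0.13, -0.53], [0.21, -0.51], [0.28, -0.47], [0.34, -0.43]]
```

```bash
python3 -m handwheel '{"xyz":[[-0.32,-0.45,0],[-0.25,-0.49,0],[-0.18,-0.52,0],[-0.1,-0.54,0],[-0.02,-0.55,0]],"yaw":[0.13,0.13,0.13,0.13,0.13]}'
python3 st.py 0.5558 -0.0853 0.279
python3 -c "
from h import *
im,K,T=cam('scene'); cv2.imwrite('pics/s3.png',cv2.resize(im[150:300,180:380],(800,600),interpolation=cv2.INTER_CUBIC))"
```

```text
time_s: 13.42
tcp_pos: [0.5553, -0.0849, 0.2795]
ee_rot: [-3.136, -0.148, -0.002]
contact_force: [0.9, 3.5, -2.2]
grip_width: 0.0218
13.43 tcp [ 0.5553 -0.0849  0.2795] jaw deg 95.4 zax [ 0.001  0.002 -1.   ] F [ 0.9  3.5 -2.2] w 0.0218
to go (u) [ 0.02 -0.01 -0.02]
```

View pics/s3.png

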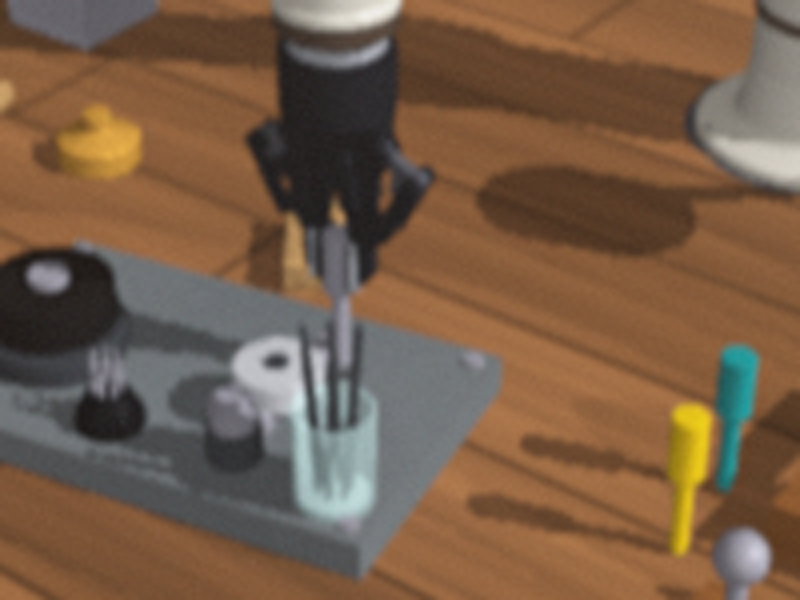

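The picture shows the pin upright at (342,330), pushing the bar. The idler has swung to (280,370), and the force reads 3.5 N as expected. I'm continuing the sweep to the last hole.

```bash
python3 -m handwheel '{"xyz":[[0.05,-0.55,0],[0.13,-0.53,0],[0.21,-0.51,0],[0.28,-0.47,0],[0.34,-0.43,0]],"yaw":[0.13,0.13,0.13,0.13,0.13]}'
python3 -m handwheel '{"xyz":[[0.02,0,0]],"yaw":[0]}'
python3 st.py 0.5856 -0.1595 0.279
python3 - <<'E'
from m import *
from h import cam
A=[]
for n in('top','scene'):
    im,K1,T1=cam(n);np.savez(n+'4.npz',im=im,K=K1,T=T1);u,v=w2px(K1,T1,[.5856,-.1595,.04]);print(n,u,v,int(u)-40,int(v)-30)
    u,v=int(u),int(v);A.append(cv2.resize(im[v-30:v+30,u-40:u+40],(400,300),interpolation=cv2.INTER_CUBIC))
    print(w2px(K1,T1,M(q,(-27.5,-60.9,28))),[w2px(K1,T1,M(q,(-27.5,-60.9,h))).round(1) for h in(36,70)])
cv2.imwrite('pics/p4.png',np.hstack(A))
E
```

```text
time_s: 14.1
tcp_pos: [0.5851, -0.1591, 0.2791]
ee_rot: [-2.925, -1.138, 0.002]
contact_force: [-2.7, 4.8, 0.3]
grip_width: 0.0222
time_s: 14.22
tcp_pos: [0.5857, -0.1604, 0.2787]
ee_rot: [-2.929, -1.128, 0.002]
contact_force: [-4.1, 2.1, 1.1]
grip_width: 0.0218
14.22 tcp [ 0.5857 -0.1604  0.2787] jaw deg 132.1 zax [-0.002  0.002 -1.   ] F [-4.1  2.1  1.1] w 0.0218
to go (u) [-0.    0.03  0.01]
top 301.45077464625797 199.5937185658511 261 169
[301.258493   200.45448956] [array([301.4, 199.9]), array([301.9, 197.4])]
scene 236.28872016652667 235.60012137696427 196 205
[236.48979536 239.13802169] [array([236.4, 236.8]), array([235.8, 226.6])]
```

View pics/p4.png

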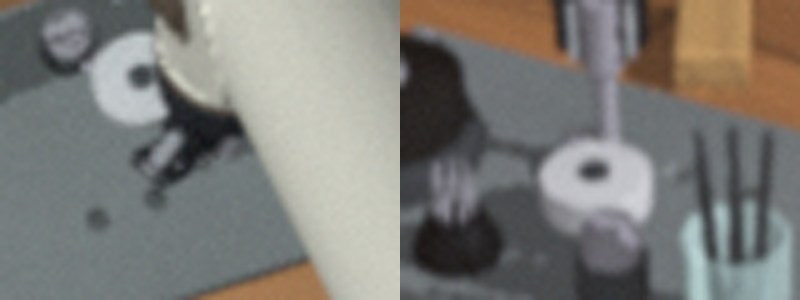

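Run:
```python
from m import *
d=np.load("scene1.npz");K1,T1=d["K"],d["T"];im=cv2.cvtColor(d["im"],cv2.COLOR_BGR2GRAY).astype(int)
for a in(172,192,212):
    p=M(q,(70+115*np.cos(np.radians(a)),115*np.sin(np.radians(a)),28));u,v=w2px(K1,T1,p);iu,iv=int(round(u)),int(round(v))
    print(a,u.round(1),v.round(1));print("cols",iu-6,"rows",iv-5)
    print(im[iv-5:iv+6,iu-6:iu+7])
d=np.load("scene4.npz");g=cv2.cvtColor(d["im"],cv2.COLOR_BGR2GRAY).astype(int);print(g[222:232:2,228:248])
for p in((110,110,28),(-110,110,28),(-110,-240,28),(15,-175,84)):print(p,w2px(K1,T1,M(q,p)).round(1))
cv2.imwrite("pics/s1b.png",cv2.resize(d["im"][195:300,150:315],(800,510),interpolation=cv2.INTER_CUBIC))
```

```text
172 263.8 243.3
cols 258 rows 238
[[ 96 102 103  87  66  64  72  76  77  74  62  62  70]
 [138 155 149 123  77  69  76  79  80  71  60  63  70]
 [165 186 182 146  87  76  99 107  92  73  61  67  75]
 [159 187 185 147  89  87 131 149 129  90  64  67  77]
 [136 170 176 144  87  91 146 178 166 119  74  73  78]
 [101 137 160 139  87  87 144 185 184 140  87  69  78]
 [ 76 109 142 134  85  82 138 187 190 147  91  70  80]
 [ 80 122 153 140  88  80 137 191 191 143  88  79 102]
 [104 165 185 157  92  77 136 184 185 133  80  95 132]
 [120 191 207 170  97  72 128 181 175 121  77 105 153]
 [119 189 208 172  99  70 123 176 173 117  75 111 161]]
192 250.8 239.8
cols 245 rows 235
[[ 73  75  73  74  76  72  72  75  79  74  69  77  84]
 [ 74  74  74  74  75  75  75  73  74  69  64  67  72]
 [ 76  75  74  74  76  76  79  76  76  72  61  60  66]
 [ 75  73  73  73  77  80  86  87  92  95  72  59  71]
 [ 74  75  73  72  79  94 112 121 135 137 105  69  92]
 [ 78  74  75  85 106 134 156 165 173 170 127  76 105]
 [ 74  76  92 122 152 173 185 190 188 180 132  77 100]
 [ 75  90 125 160 186 192 195 196 192 177
[... 664 characters left out ...]
 83  81  82  77  80  78  76  75  76  75  74]
 [107 103 102  97  95  91  94  88  82  84  83  83  81]
 [117 115 114 114 112 108 105 107 104 103 102  99  98]]
[[113 114 112 111 113 111 107 108 124 146 153 133 113 114 112 107 101  97
   96  95]
 [114 115 113 112 113 111 105 109 124 145 153 130 116 110 112 113 112 111
  113 112]
 [114 115 112 112 112 112 107 105 122 141 151 134 115 113 112 111 111 112
  113 111]
 [112 111 111 114 113 112 107 106 120 144 153 139 120 113 114 113 109 112
  112 111]
 [109 109 106 107 102  99  97 100 113 141 154 142 121 112 114 113 112 114
  115 113]]
(110, 110, 28) [268.8 286.8]
(-110, 110, 28) [305.  239.6]
(-110, -240, 28) [199.1 209.6]
(15, -175, 84) [191.6 219.7]
```

```bash
python3 -m handwheel '{"xyz":[[0,0.03,-0.15],[0,0,-0.1],[0,0,-0.1],[0,0,-0.05]],"yaw":[0,0,0,0]}'
python3 st.py 0.5856 -0.1595 0.249
```

```text
time_s: 14.82
tcp_pos: [0.5858, -0.1588, 0.2677]
ee_rot: [2.93, 1.131, -0.0]
contact_force: [-3.2, 1.9, 3.6]
grip_width: 0.0219
14.82 tcp [ 0.5858 -0.1588  0.2677] jaw deg 132.2 zax [-0.    -0.001 -1.   ] F [-3.2  1.9  3.6] w 0.0219
to go (u) [-0.01 -0.02 -0.62]
```

```bash
python3 -m handwheel '{"xyz":[[0,0,-0.08],[0,0,-0.08],[0,0,0]],"yaw":[0,0,0]}'
python3 st.py 0.5856 -0.1595 0.249
```

```text
time_s: 15.2
tcp_pos: [0.5859, -0.1601, 0.2619]
ee_rot: [2.93, 1.133, -0.0]
contact_force: [-2.5, 1.1, 0.3]
grip_width: 0.0219
15.2 tcp [ 0.5859 -0.1601  0.2619] jaw deg 132.3 zax [-0. -0. -1.] F [-2.5  1.1  0.3] w 0.0219
to go (u) [-0.01  0.02 -0.43]
```

```bash
python3 -m handwheel '{"xyz":[[0,0,-0.12],[0,0,-0.12],[0,0,-0.08],[0,0,-0.05],[0,0,0]],"yaw":[0,0,0,0,0]}'
python3 st.py 0.5856 -0.1595 0.249
```

```text
time_s: 15.82
tcp_pos: [0.586, -0.1601, 0.2508]
ee_rot: [2.93, 1.134, -0.0]
contact_force: [-1.4, -0.7, -0.1]
grip_width: 0.0223
15.82 tcp [ 0.586  -0.1601  0.2508] jaw deg 132.3 zax [-0. -0. -1.] F [-1.4 -0.7 -0.1] w 0.0223
to go (u) [-0.01  0.02 -0.06]
```

```bash
for i in 1 2; do python3 -m handwheel '{"xyz":[[0,0,-0.06],[0,0,0]],"yaw":[0,0]}' | grep -E "tcp|force"; done
python3 -m handwheel '{"xyz":[[0,0,-0.05],[0,0,0]],"yaw":[0,0]}'
```

```text
tcp_pos: [0.586, -0.16, 0.2492]
contact_force: [-2.5, -1.2, 0.8]
tcp_pos: [0.5862, -0.1597, 0.2487]
contact_force: [-5.1, -0.1, 10.3]
time_s: 16.58
tcp_pos: [0.5865, -0.1595, 0.2485]
ee_rot: [2.928, 1.134, 0.0]
contact_force: [-8.0, 0.2, 20.6]
grip_width: 0.0223
```

```bash
python3 -m handwheel '{"xyz":[[0,0,0.1],[0,0,0],[0,0,0],[0,0,0],[0,0,0]],"yaw":[0,0,0,0,0]}' 0.55 40
python3 -m handwheel '{"xyz":[[0,0,0.4],[0,0,0.8],[0,0,0.9],[0,0,0.9],[0,0,0.9]],"yaw":[0,0,0,0,0]}'
python3 -m handwheel '{"xyz":[[-0.3,0,0.9],[-0.6,0.5,0.9],[-0.6,0.9,0.5],[-0.6,0.95,0],[-0.6,0.95,0]],"yaw":[0,0,0,0,0]}'
python3 -m handwheel '{"xyz":[[0,0.95,0],[0,0.95,0],[0,0.95,0],[0,0.95,0],[0,0.95,0]],"yaw":[0,0,0,0,0]}'
python3 - <<'E'
from m import *
from h import cam
A=[]
for n in('top','scene'):
    im,K1,T1=cam(n);np.savez(n+'5.npz',im=im,K=K1,T=T1);u,v=w2px(K1,T1,[.5856,-.1595,.06]);u,v=int(u),int(v);print(u-60,v-60)
    A.append(cv2.resize(im[v-60:v+60,u-60:u+60],(400,400),interpolation=cv2.INTER_CUBIC))
    print([w2px(K1,T1,M(q,(-27.5,-60.9,h))).round(1) for h in(68,113)])
    for L in(1.3,.95): 
        a=np.radians(145)+L;print(L,w2px(K1,T1,M(q,(70+55*np.cos(a),55*np.sin(a),70))).round(1),w2px(K1,T1,M(q,(70+130*np.cos(a),130*np.sin(a),50))).round(1))
cv2.imwrite('pics/p5.png',np.hstack(A))
E
```

```text
time_s: 17.2
tcp_pos: [0.586, -0.1598, 0.2488]
ee_rot: [-2.929, -1.134, 0.0]
contact_force: [0.1, 0.8, -0.3]
grip_width: 0.0471
time_s: 17.82
tcp_pos: [0.5861, -0.1596, 0.3678]
ee_rot: [2.929, 1.134, 0.001]
contact_force: [0.3, -0.8, 0.1]
grip_width: 0.0471
time_s: 18.45
tcp_pos: [0.5044, -0.0596, 0.4361]
ee_rot: [2.928, 1.134, 0.002]
contact_force: [-0.3, -0.2, 0.3]
grip_width: 0.047
time_s: 19.08
tcp_pos: [0.5048, 0.0829, 0.4359]
ee_rot: [2.929, 1.135, 0.001]
contact_force: [0.8, 0.2, 0.3]
grip_width: 0.0466
241 138
[array([301.9, 197.6]), array([302.7, 194.1])]
1.3 [288.7 183.9] [308.3 197.7]
0.95 [284.6 188.2] [298.9 207.8]
175 169
[array([235.9, 227.2]), array([235.1, 213.3])]
1.3 [233.8 239.6] [229.9 230.1]
0.95 [241.1 239.4] [246.2 229.6]
```

View pics/p5.png

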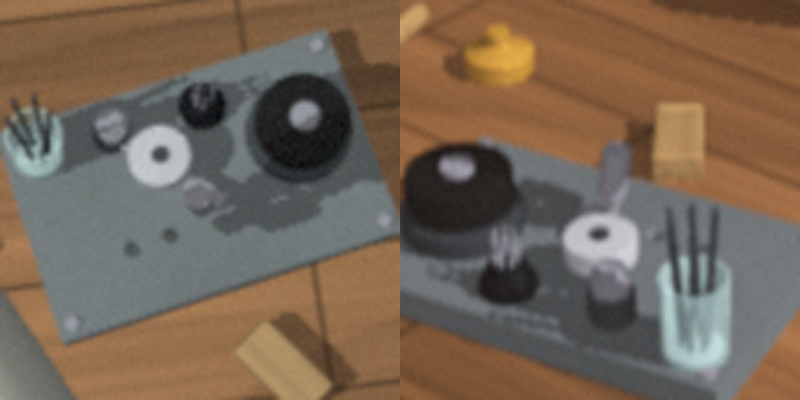

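```bash
python3 -m handwheel '{"xyz":[[0,0,0],[0,0,0],[0,0,0],[0,0,0],[0,0,0]],"yaw":[0,0,0,0,0]}' | grep -E "time|force"
python3 - <<'E'
from m import *
from h import cam
a,_,_=cam('scene');b=np.load('scene5.npz')['im'];print("change",np.abs(cv2.GaussianBlur(a,(5,5),0).astype(int)-cv2.GaussianBlur(b,(5,5),0))[190:290,160:330].max())
d=np.load('scene5.npz');K1,T1=d["K"],d["T"]
# predicted: pin tilted in its clearance: leaning toward rest side
P=np.array([-27.5,-60.9,28.]);t=np.array([-.53,.848,0]) # tangential, toward rest
for deg in(0,3,5):
    s,c0=np.sin(np.radians(deg)),np.cos(np.radians(deg))
    for up in(0,5):print(deg,up,[w2px(K1,T1,M(q,P+[0,0,-10+up]+(L-12)*(s*t+[0,0,c0]))).round(1) for L in(62,107)])
im=cv2.resize(a[205:245,215:265],(800,640),interpolation=cv2.INTER_CUBIC)[:600];cv2.imwrite('pics/z6.png',im)
E
```

```text
time_s: 19.8
contact_force: [-0.1, -0.1, 0.0]
change 14
0 0 [array([235.9, 227.2]), array([235.1, 213.3])]
0 5 [array([235.8, 225.7]), array([235. , 211.7])]
3 0 [array([236.8, 227.2]), array([237. , 213.2])]
3 5 [array([236.7, 225.6]), array([236.9, 211.7])]
5 0 [array([237.5, 227.2]), array([238.2, 213.3])]
5 5 [array([237.4, 225.6]), array([238.1, 211.7])]
```

View pics/z6.png

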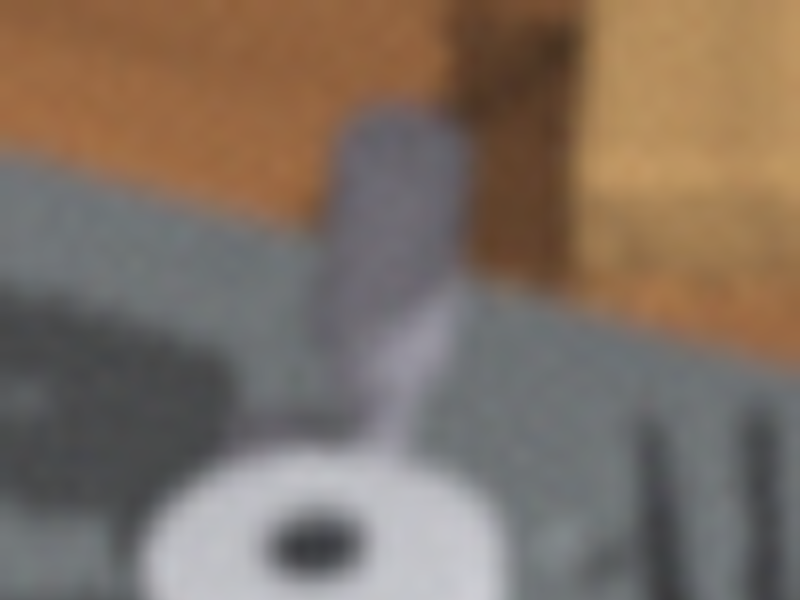

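```bash
python3 -c "
from h import *
print(ticket.hand_in())"
```

```text
the job is handed in; nothing more can be done
None
```

I did the job in the order asked and handed it in at about 20 s. The sanding block went first: it now lies flat on open bench at about (0.42, -0.22). I then used the pin itself to swing the tension arm to the last hole, pushed it in and let go.

**Pin seating:** it bottomed with the reading rising to about 20 N. After release, the top of its head sat at image row 213.7, where 213.3 is expected for fully seated.

**Tension arm:** the idler wheel's position matches an angle of about 1.30, so the arm leans on the pin.

**Other tools:** I saw no contact with any of them. In the final crops, the ones around the machine are where they were. I did not check the stands, yellow and turquoise pins, pliers, tin or hammer again after the work.

Two checks did not agree cleanly:
- **Pin lean:** the pin leans roughly 5 to 7 degrees towards the arm's rest side. That fits the hole's clearance under the spring load.
- **Head length in the image:** the head measured about 12.5 pixels against the expected 14, from a blurred edge. The image alone shows the seating depth only to about 2 mm.

A comparison of two frames taken about half a second apart gave a largest change of 14 grey levels. I took that as image noise rather than movement.

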